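# Lock the welcome tray to its desk anchor with the clevis pin

### The arm

A 6-joint arm with a two-finger parallel gripper is mounted at the origin on the work surface. World frame = base frame: x ahead of the robot, y to its left, z up, the work surface at z = 0. Lengths are in m, angles in degrees, forces in N, time in s.
With the tool pointing down it reaches from about 0.4 to 0.825 m from the base axis. Payload 7 kg.
Tool frame: the origin (TCP) lies at the very end of the fingers, on their centre line; the grasp point (between the pads) lies behind it (r.grasp_offset is the z of the grasp point in the tool frame, in m); z points along the fingers, y is the direction in which the jaws open and shut (so a half turn about z gives the same grasp; the last joint's range is limited). The gripper opens to 88 mm and grips with 3 to 60 N. Pads are 19 mm wide; open, the fingers measure 130 mm over their backs; the gripper's body (78 mm by 193 mm) begins 47 mm behind the grasp point.
Start: joints at [-55.457, 20.546, 0.682, 0, -70.136, -16.507], TCP at [0.209, -0.642, 0.227] pointing down, gripper open.
Joint ranges: [-176.03, 176.03], [-82.01, 121.73], [-58.28, 71.71], [-173.87, 95.51], [-174.79, -0.11], [-173.66, 173.66]. Speed limits (degrees/s): [136.94, 136.94, 172.46, 180, 180, 180].

### API

Orientations are given as [roll, pitch, yaw] about the fixed x, y, z axes, in that order (R = Rz(yaw) Ry(pitch) Rx(roll)).
In Python, from plant import r gives the robot as it stands. The module is installed in compiled form; this text tells all that it offers.
- The arm moves only by the tool servo_tool, never from a script. Its argument "targets" is a list of rows, each an object of numbers: "dx", "dy", "dz": the shift along the world's x, y, z in cm; "spin": the turn about the world's z in rad; "grip": the opening in per cent of the stroke, from 0 (shut) to 100 (fully open). A call has exactly 10 rows; each row is the pose to reach, as a shift and turn from the pose commanded when the call began; what a row does not reach only later rows make up. A row lasts 1/12 s, in which the tool goes at most 41.7 mm and 7.16 degrees, less where a joint would pass 70% of its speed; a pose out of reach is approached as far as the arm can. A call with a gripper value outside its range is refused whole. The fingers move at their own pace and stop on an object; "squeeze" is the grip in N (left out, the last holds). Time passes only in rows, so rows that repeat a pose let the fingers close, or fill a call up. It gives the time, the measured TCP pose, the force and the opening at its end, in the units of the state.
- r.get_state(): the state, without advancing time (a new reading comes with each control period).
- r.capture(name): name is "scene" or "top"; returns the picture (480x640x3 uint8, blue, green, red); there is no depth.
- r.get_calibration(name): a dict with "K" (3x3 intrinsics, pixels), "extrinsics" (4x4, takes a point from camera to world coordinates). Camera axes: x right, y down, z forward; pixel columns grow to the right and rows downward; lengths in m; the calibration is good to about 2 mm. A picture is of the moment at which its call begins. get_calibration takes no time and is no camera call.
- r.close_job(): hands the job in, once; it reports no verdict.
Trained networks look in the newest picture that a camera, given by its name, has taken for a name from the list of things; names that differ only in an ending like _2 or _b are one class to them, and where a whole thing is asked for, a point or a joint stands for the part that bears it (a point fixed in the world has none). Each returns a list of dicts, best first, with "p" (0 to 1); they miss things now and then, are a little off and sometimes report something else, mostly with a low value. They report only what shows in the picture. A call takes as long as a camera call.
- r.cut_out(name, camera): "mask" (480x640 bool, what is visible of it) and "extent" ([left, top, right, bottom] in pixels, round what is visible of it).
The state is a dict: "time_s": time; "joints": joint angles; "qd": joint speeds; "joint_torque": joint torques, N m; "tcp_pos": TCP position; "eef_rot": TCP orientation; "contact_force": force on the tool from outside, world axes, zero at the start; "moment": the same for the moment, N m; "gripper_width": finger opening in m.
Only numpy, scipy, OpenCV 4.12 (cv2) and the standard library are available. Lean on these libraries where they do the work, as an engineer would, in place of code of your own. Each camera call takes 0.05 s, during which the arm holds its last target. There are 200 camera calls.

### The job

Slide the bamboo welcome tray along the desk so that its steel tongue goes between the ears of the desk anchor and presses against the rubber buffer, by feel and without ramming it. Then take the red-gripped pin from its block and pass it down through both ears and the eye of the trapped tongue until its flange sits flush on the top ear, pressing steadily, not hard, and let go. Keep the cup upright on the tray and leave the sugar box and the coffee jar alone.

Things in the scene. Friction and masses are not known exactly. Their poses are not given: they have to be found in the camera images.
- anchor: Desk anchor's dark steel base plate, fixed flat on the desk: 64 mm wide (y), 4 mm thick, from 35 mm before its origin to 66 mm behind it (x). Origin at desk level; its x axis is the way the tongue goes in; z up. On it stands the steel yoke, mouth towards -x, on the plate's centre line (y = 0).
- slot_mid (a point): Middle of the yoke's setting range, on the base plate's top, 4 mm above the desk; axes as the anchor's. The yoke is clamped along the plate's slots, set differently each time: the vertical axis of its pin holes is up to 15 mm before or behind this point along x. It stays as set unless rammed. Each ear is 36 mm wide, 6 mm thick, reaching from 16 mm before the hole axis to the web 22 mm behind it.
- plate_end (a point): Far end of the base plate, top edge. About the yoke's heights above the desk: lower ear 18 to 24 mm, throat 24 to 34 mm, upper ear 34 to 40 mm (top). Both ears' pin holes are 11.2 mm across with a 1 mm chamfer on top; under the lower ear it is free down to the plate. The yoke's foot reaches 48 mm behind the hole axis, 31 mm each side, 10 mm high.
- tray_handle (a point): The tray's grab lip: a 10 mm thick (x), 70 mm wide upright board in the middle of the tray's near end, top 56 mm above the desk. This point is mid-thickness, mid-width, 36 mm above the desk. Axes are the tray's: x from the lip to the tongue, z up. Inside the lip the tray is clear for 60 mm but for flat sachets up to 13 mm high.
- tray: Loose bamboo tray, about 0.6 kg, flat on the desk; origin under its centre, x towards the tongue. 150 mm long (x), 130 mm wide, floor 8 mm thick, side walls 34 mm high. At the far end a ledge 60 mm wide, 8 to 26 mm above the desk, sticks out 38 mm and carries the fixed steel tongue, 30 mm wide, 6 mm thick, 26 to 32 mm above the desk.
- tongue_eye (a point): Centre of the 11.2 mm eye near the tongue's end, 224 mm from the lip, 29 mm up. The square end, 15 mm beyond, meets a rubber buffer in the yoke's throat (face 12 mm behind the hole axis; about 3 N per mm, solid after 4 mm). Eye and holes line up when it is squeezed 3 mm (9 N). Let go, it pushes back till friction holds, the eye 1 to 2.5 mm short; the tapered pin, pressed down, draws it into line.
- pin_grip (a point): Centre of the pin's red square grip, 16 x 16 mm, 34 mm tall, faces square to this point's x and y axes, z up. The loose clevis pin (70 g) stands nose down in its block. Below the grip is a steel flange, 19 mm across, 4 mm thick, its underside 21 mm below this point. Seated in the yoke, this point is 61 mm above the desk.
- pin_tip (a point): Centre of the pin's flat nose tip, 53 mm below the grip's centre. The shank below the flange is round, 10 mm across and 32 mm long; its last 7 mm taper to 7.2 mm at the tip.
- pin_block: Drilled bamboo block (fixed), 70 x 44 mm and 34 mm high, origin under its centre; the pin stands in its 12 mm hole at the centre, the flange resting on top.
- cup: White ceramic cup, 56 mm across, 62 mm high, loose, standing on the floor of the tray's far compartment; origin under its centre.
- sugar_box: Loose bamboo box with sachets, 85 x 125 mm, 60 mm high, origin under its centre. To be left alone.
- jar: Loose brown coffee jar with steel lid, 68 mm across, 95 mm high, origin under its centre. To be left alone.

How it is judged (in metres and radians):
On the way:
1. the tray's tongue is in the yoke and presses on its buffer (contact force between tray and anchor above 1 N and x of tongue_eye in the frame of anchor above -0.022 m and y of tongue_eye in the frame of anchor between -0.008 and 0.008 m), for 0.2 s.
At the end, for the whole second after the job is handed in: pin upright (0.1 rad) through both ears and the eye: flange within 2 mm of the upper ear, grip within 4 mm of the eye's centre and of the yoke's centre line; tongue pressing the buffer (over 1 N); tray flat on the desk, in line within 0.2 rad; cup upright in the tray; all at rest (height (world z) of pin_grip between 0.0592 and 0.063 m and horizontal distance between pin_grip and tongue_eye below 0.004 m and y of pin_grip in the frame of anchor between -0.004 and 0.004 m and angle between pin_grip's own z axis and vertical below 0.1 rad and contact force between tray and anchor above 1 N and height (world z) of tray_handle below 0.041 m and angle between tray_handle's own z axis and vertical below 0.06 rad and angle between the x axis of tray and the x axis of anchor, either way round below 0.2 rad and angle between cup's own z axis and vertical below 0.15 rad and z of cup in the frame of tray below 0.013 m and horizontal distance between cup and tray below 0.07 m and linear speed of cup below 0.02 m/s); the robot touches nothing.
It fails at once if the tray's tongue is forced against the yoke (over 30 N), by ramming or by pressing on it with the pin (contact force between tray and anchor above 30 N).
It fails at once if the pin is forced (over 70 N on the yoke or on the tray's tongue) (contact force between pin and anchor above 70 N or contact force between pin and tray above 70 N).
It fails at once if the cup is tipped (angle between cup's own z axis and vertical above 0.5 rad).
It fails at once if the sugar box is disturbed (distance of sugar_box from where it was at the start of the episode above 0.015 m or angle between sugar_box's own z axis and vertical above 0.3 rad).
It fails at once if the coffee jar is disturbed (distance of jar from where it was at the start of the episode above 0.015 m or angle between jar's own z axis and vertical above 0.3 rad).
It also fails if it takes over 61 s, if anything falls off the work surface, if the arm or the gripper's body presses on something with over 40 N, if the wrist force passes 120 N, or if a joint passes its speed limit or range.

## Working session

There is one attempt and no reset: what is moved stays moved. The work goes in short steps, Python scripts to look and compute and a tool call to move; the robot and the scene stay as the last step left them, time stands still between calls to the robot, and variables do not carry over. Pictures are saved under pics/ and viewed, about 8 in all and at most 12, crops included, and the job is handed in when it is done.

Besides the shell and the picture viewer there is one more tool, called after ">>>" by a JSON object that holds its "method" and its "body", one argument or row to a line. servo_tool: Moves the arm, as the interface text tells. Its arguments: {"type":"object","properties":{"targets":{"type":"array"},"squeeze":{"type":"number"}},"required":["targets"]}

```bash
mkdir -p pics; cat > h.py <<'E'
import numpy as np, cv2
from plant import r
def cal(c):
    k=r.get_calibration(c); return np.array(k["K"]),np.array(k["extrinsics"])
def px2w(c,u,v,z):
    K,T=cal(c); d=T[:3,:3]@np.linalg.solve(K,[u,v,1.]); o=T[:3,3]; return o+d*(z-o[2])/d[2]
def w2px(c,p):
    K,T=cal(c); q=K@(T[:3,:3].T@(np.array(p)-T[:3,3])); return q[:2]/q[2]
E
python3 - <<'E'
from h import *
a=r.capture("top"); b=r.capture("scene")
cv2.imwrite("pics/top0.png",a); cv2.imwrite("pics/scene0.png",b)
s=r.get_state(); print({k:np.round(v,4).tolist() for k,v in s.items()}, r.grasp_offset)
for c in("top","scene"):
    K,T=cal(c); print(c,np.round(K,1).tolist(),np.round(T,3).tolist())
for n in ["anchor","tray","tray_handle","tongue_eye","pin_grip","pin_block","cup","sugar_box","jar"]:
    for c in("top","scene"):
        for d in r.cut_out(n,c)[:2]:
            m=d["mask"]; ys,xs=np.nonzero(m)
            if len(xs)==0: continue
            rc=cv2.minAreaRect(np.c_[xs,ys].astype(np.float32))
            print(n,c,round(float(d["p"]),2),[int(i) for i in d["extent"]],len(xs),np.round(rc[0],1),np.round(rc[1],1),round(rc[2],1))
E
```

```text
{'time_s': 0.1, 'joints': [-55.4561, 20.5872, 0.6387, -0.0182, -70.1351, -16.5085], 'qd': [-0.0879, -0.1321, 0.2011, 0.0416, 0.0155, -0.033], 'joint_torque': [-0.001, -58.4161, 29.3752, 7.0155, 0.0102, -0.0001], 'tcp_pos': [0.2088, -0.6414, 0.2257], 'eef_rot': [179.9149, -0.0074, -161.9708], 'contact_force': [1.0957, -0.1009, 0.1814], 'moment': [-0.0144, 0.0089, -0.0168], 'gripper_width': 0.0879} -0.0188
top [[503.0, 0.0, 322.3], [0.0, 503.0, 243.1], [0.0, 0.0, 1.0]] [[-0.012, -0.997, 0.075, 0.495], [-1.0, 0.011, -0.008, 0.028], [0.007, -0.075, -0.997, 1.123], [0.0, 0.0, 0.0, 1.0]]
scene [[561.6, 0.0, 315.3], [0.0, 561.6, 237.4], [0.0, 0.0, 1.0]] [[0.012, 0.665, -0.747, 1.407], [1.0, -0.025, -0.006, 0.015], [-0.023, -0.746, -0.665, 0.793], [0.0, 0.0, 0.0, 1.0]]
anchor top 0.56 [388, 241, 440, 277] 1278 [413.2 259.8] [28.7 45.6] 79.0
anchor scene 0.57 [201, 224, 250, 262] 1250 [223.5 242.1] [30.1 49.6] 81.4
tray top 0.89 [263, 244, 385, 323] 4357 [327.3 275.1] [ 60.4 114.1] 70.9
tray scene 0.81 [258, 196, 383, 258] 3949 [318.8 229.5] [ 53.9 121.8] 76.9
tray_handle top 0.86 [266, 239, 
[... 398 characters left out ...]
, 298] 100 [494.5 290. ] [ 8. 13.] 90.0
pin_grip top 0.24 [266, 247, 386, 321] 4262 [327.1 274.9] [ 60.4 112.5] 70.9
pin_grip scene 0.68 [143, 200, 158, 216] 150 [148.8 208.8] [18.9  8.3] 74.7
pin_block top 0.96 [473, 276, 506, 304] 714 [489.6 289.8] [26.1 32.3] 2.9
pin_block scene 0.8 [141, 203, 166, 239] 647 [152.5 221.5] [31. 29.] 90.0
cup top 0.68 [305, 249, 332, 275] 552 [317.5 263. ] [26. 25.] 90.0
cup scene 0.69 [309, 210, 341, 241] 763 [326.5 225.5] [33. 27.] 90.0
sugar_box top 0.95 [130, 251, 196, 303] 2759 [163.4 276.6] [41.6 68.2] 79.5
sugar_box scene 0.84 [449, 193, 525, 249] 3243 [485.7 220.7] [48.9 77.1] 82.9
jar top 0.68 [466, 154, 509, 194] 1225 [489.4 173.3] [32.2 45.2] 63.4
```

```bash
python3 - <<'E'
from h import *
a=cv2.imread("pics/top0.png"); b=cv2.imread("pics/scene0.png")
cv2.imwrite("pics/top0c.png",cv2.resize(a[230:330,250:520],None,fx=2.95,fy=2.95,interpolation=cv2.INTER_CUBIC))
cv2.imwrite("pics/both0.png",np.vstack([a[120:420],b[120:400]]))
E
```

```text
(no output)
```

View pics/both0.png

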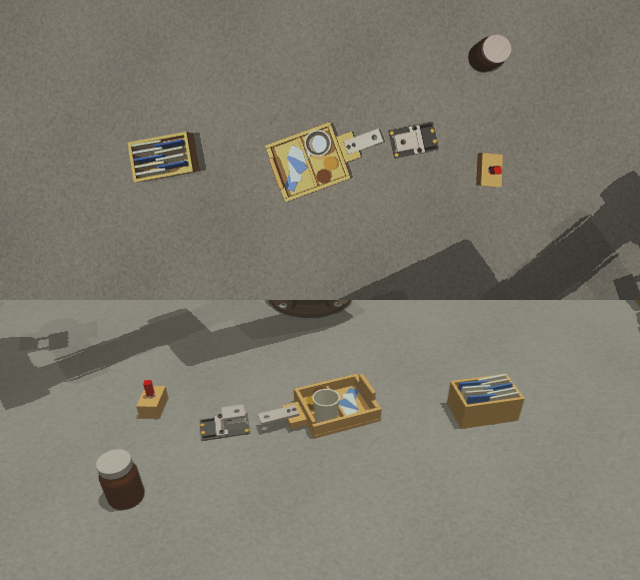

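View pics/top0c.png

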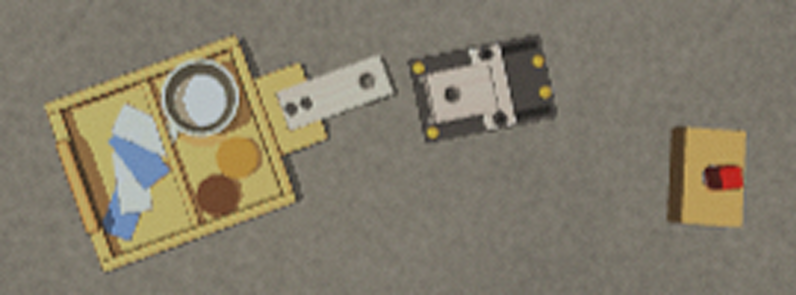

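```bash
python3 - <<'E'
from h import *
c2=lambda u,v,z: px2w("top",250+(u+.5)/2.95-.5,230+(v+.5)/2.95-.5,z)
eye=c2(367,80,.032); hole=c2(452,94,.040); lip=c2(80,188,.056)
hs=[c2(291,108,.032),c2(306,103,.032)]
tc=[c2(*p,.034) for p in((45,105),(237,38),(299,200),(107,270))]
ac=[c2(*p,.004) for p in((409,60),(541,35),(557,118),(426,142))]
bc=[c2(*p,.034) for p in((684,126),(745,130),(743,227),(681,223))]
ang=lambda d: np.degrees(np.arctan2(d[1],d[0]))
for n,v in [("eye",eye),("hole",hole),("lip",lip)]: print(n,v.round(4))
print("lip-eye",np.linalg.norm((eye-lip)[:2]),ang(eye-lip))
print("tray",np.mean(tc,0).round(4),[round(np.linalg.norm(tc[i]-tc[i-1]),4) for i in range(4)],ang(tc[1]-tc[0]),ang(tc[2]-tc[3]),ang(tc[0]-tc[3])-90,ang(tc[1]-tc[2])-90)
print("anch",np.mean(ac,0).round(4),[round(np.linalg.norm(ac[i]-ac[i-1]),4) for i in range(4)],ang(ac[1]-ac[0]),ang(ac[2]-ac[3]),ang(ac[0]-ac[3])-90,ang(ac[1]-ac[2])-90)
print("block",np.mean(bc,0).round(4),[round(np.linalg.norm(bc[i]-bc[i-1]),4) for i in range(4)],ang(bc[1]-bc[0]),ang(bc[2]-bc[1]))
print("griptop",c2(730,178,.072), c2(705,178,.034))
print("scene grip", px2w("scene",148.8,208.8,.055), "blk top", w2px("scene",[*np.mean(bc,0)[:2],.055]))
E
```

```text
eye [ 0.5459 -0.0927  0.032 ]
hole [ 0.5346 -0.1537  0.04  ]
lip [0.4699 0.1168 0.056 ]
lip-eye 0.22286091158106627 -70.053520573375
tray [0.4942 0.0512 0.034 ] [np.float64(0.1284), np.float64(0.1491), np.float64(0.1269), np.float64(0.1487)] -71.37324525604257 -70.79239285698085 -69.65813090257878 -69.84410051800891
anch [ 0.5397 -0.1835  0.004 ] [np.float64(0.063), np.float64(0.102), np.float64(0.0637), np.float64(0.1007)] -79.94199161648613 -80.34857084973773 -79.52109564185702 -80.7051113222104
block [ 0.4723 -0.3448  0.034 ] [np.float64(0.0708), np.float64(0.0449), np.float64(0.0708), np.float64(0.0454)] -94.41643865831024 176.5881417245568
griptop [ 0.47179551 -0.34362357  0.072     ] [ 0.47118918 -0.33870416  0.034     ]
scene grip [ 0.47437877 -0.34379414  0.055     ] blk top [148.53045578 208.19674202]
```

>>> {"method": "servo_tool", "body": {
  "targets": [
    {"dx": 2.4,"dy": 3.2,"grip": 45},
    {"dx": 4.8,"dy": 6.4,"grip": 45},
    {"dx": 7.2,"dy": 9.6,"grip": 45},
    {"dx": 9.6,"dy": 12.8,"grip": 45},
    {"dx": 12,"dy": 16,"grip": 45},
    {"dx": 14.4,"dy": 19.2,"grip": 45},
    {"dx": 16.8,"dy": 22.4,"grip": 45},
    {"dx": 19.2,"dy": 25.6,"grip": 45},
    {"dx": 21.6,"dy": 28.8,"grip": 45},
    {"dx": 24,"dy": 32,"spin": 0.03,"grip": 45}
  ],
  "squeeze": 30
}}

```text
validation failed for argument at $.ta...
```

>>> {"method": "servo_tool", "body": {
  "targets": [
    {"dx": 0.2,"dy": 4,"grip": 45},
    {"dx": 0.4,"dy": 8,"grip": 45},
    {"dx": 0.6,"dy": 12,"grip": 45},
    {"dx": 0.8,"dy": 16,"grip": 45},
    {"dx": 1.0,"dy": 20,"dz": -1,"grip": 45},
    {"dx": 1.2,"dy": 24,"dz": -2,"grip": 45},
    {"dx": 1.4,"dy": 28,"dz": -4,"grip": 45},
    {"dx": 1.6,"dy": 32,"dz": -6,"grip": 45},
    {"dx": 1.8,"dy": 36,"dz": -8,"grip": 45},
    {"dx": 2.0,"dy": 40,"dz": -9,"grip": 45}
  ]
}}

```text
validation failed for argument at $.ta...
```

>>> {"method": "servo_tool", "body": {
  "targets": [
    {"dx": 2.4,"dy": 3.2,"dz": 0,"spin": 0,"grip": 45},
    {"dx": 4.8,"dy": 6.4,"dz": 0,"spin": 0,"grip": 45},
    {"dx": 7.2,"dy": 9.6,"dz": 0,"spin": 0,"grip": 45},
    {"dx": 9.6,"dy": 12.8,"dz": 0,"spin": 0,"grip": 45},
    {"dx": 12,"dy": 16,"dz": 0,"spin": 0,"grip": 45},
    {"dx": 14.4,"dy": 19.2,"dz": 0,"spin": 0,"grip": 45},
    {"dx": 16.8,"dy": 22.4,"dz": 0,"spin": 0,"grip": 45},
    {"dx": 19.2,"dy": 25.6,"dz": 0,"spin": 0,"grip": 45},
    {"dx": 21.6,"dy": 28.8,"dz": 0,"spin": 0,"grip": 45},
    {"dx": 24,"dy": 32,"dz": 0,"spin": 0.03,"grip": 45}
  ],
  "squeeze": 30
}}

```text
time_s: 1.83
tcp_pos: [0.4499, -0.3201, 0.227]
eef_rot: [-180.0, 0.0, -160.3]
contact_force: [0.2, -1.2, 0.2]
gripper_width: 0.0393
```

>>> {"method": "servo_tool", "body": {
  "targets": [
    {"dx": 0.2,"dy": 4.1,"dz": 0,"spin": 0,"grip": 45},
    {"dx": 0.4,"dy": 8.2,"dz": 0,"spin": 0,"grip": 45},
    {"dx": 0.6,"dy": 12.3,"dz": 0,"spin": 0,"grip": 45},
    {"dx": 0.8,"dy": 16.4,"dz": 0,"spin": 0,"grip": 45},
    {"dx": 1.0,"dy": 20.5,"dz": -0.5,"spin": 0,"grip": 45},
    {"dx": 1.2,"dy": 24.6,"dz": -1,"spin": 0,"grip": 45},
    {"dx": 1.4,"dy": 28.6,"dz": -1.8,"spin": 0,"grip": 45},
    {"dx": 1.6,"dy": 32.6,"dz": -2.6,"spin": 0,"grip": 45},
    {"dx": 1.8,"dy": 36.6,"dz": -3.5,"spin": 0,"grip": 45},
    {"dx": 2.0,"dy": 40.5,"dz": -4.5,"spin": 0,"grip": 45}
  ]
}}

```text
time_s: 2.67
tcp_pos: [0.4689, 0.0854, 0.1819]
eef_rot: [180.0, 0.1, -160.2]
contact_force: [1.4, 0.7, 0.1]
gripper_width: 0.0396
```

>>> {"method": "servo_tool", "body": {
  "targets": [
    {"dx": 0.1,"dy": 2.0,"dz": -2,"spin": 0,"grip": 45},
    {"dx": 0.1,"dy": 3.2,"dz": -4.5,"spin": 0,"grip": 45},
    {"dx": 0.1,"dy": 3.2,"dz": -7.5,"spin": 0,"grip": 45},
    {"dx": 0.1,"dy": 3.2,"dz": -10,"spin": 0,"grip": 45},
    {"dx": 0.1,"dy": 3.2,"dz": -12,"spin": 0,"grip": 45},
    {"dx": 0.1,"dy": 3.2,"dz": -13.5,"spin": 0,"grip": 45},
    {"dx": 0.1,"dy": 3.2,"dz": -14.5,"spin": 0,"grip": 45},
    {"dx": 0.1,"dy": 3.2,"dz": -15.2,"spin": 0,"grip": 45},
    {"dx": 0.1,"dy": 3.2,"dz": -15.7,"spin": 0,"grip": 45},
    {"dx": 0.1,"dy": 3.2,"dz": -15.7,"spin": 0,"grip": 45}
  ]
}}

```text
time_s: 3.5
tcp_pos: [0.4697, 0.115, 0.024]
eef_rot: [-180.0, -0.1, -160.2]
contact_force: [0.8, -0.2, -0.4]
gripper_width: 0.0392
```

>>> {"method": "servo_tool", "body": {
  "targets": [
    {"dx": 0,"dy": 0,"dz": 0,"spin": 0,"grip": 30},
    {"dx": 0,"dy": 0,"dz": 0,"spin": 0,"grip": 20},
    {"dx": 0,"dy": 0,"dz": 0,"spin": 0,"grip": 10},
    {"dx": 0,"dy": 0,"dz": 0,"spin": 0,"grip": 0},
    {"dx": 0,"dy": 0,"dz": 0,"spin": 0,"grip": 0},
    {"dx": 0,"dy": 0,"dz": 0,"spin": 0,"grip": 0},
    {"dx": 0,"dy": 0,"dz": 0,"spin": 0,"grip": 0},
    {"dx": 0,"dy": 0,"dz": 0,"spin": 0,"grip": 0},
    {"dx": 0,"dy": 0,"dz": 0,"spin": 0,"grip": 0},
    {"dx": 0,"dy": 0,"dz": 0,"spin": 0,"grip": 0}
  ],
  "squeeze": 30
}}

```text
time_s: 4.33
tcp_pos: [0.4704, 0.1159, 0.0251]
eef_rot: [180.0, 0.1, -160.3]
contact_force: [-2.6, 4.8, 5.5]
gripper_width: 0.0098
```

>>> {"method": "servo_tool", "body": {
  "targets": [
    {"dx": 0.1,"dy": 0.1,"dz": 0,"spin": -0.01,"grip": 0},
    {"dx": 0.3,"dy": 0.2,"dz": 0,"spin": -0.03,"grip": 0},
    {"dx": 0.5,"dy": 0.3,"dz": 0,"spin": -0.055,"grip": 0},
    {"dx": 0.7,"dy": 0.45,"dz": 0,"spin": -0.08,"grip": 0},
    {"dx": 0.95,"dy": 0.6,"dz": 0,"spin": -0.105,"grip": 0},
    {"dx": 1.2,"dy": 0.8,"dz": 0,"spin": -0.13,"grip": 0},
    {"dx": 1.35,"dy": 0.9,"dz": 0,"spin": -0.15,"grip": 0},
    {"dx": 1.45,"dy": 0.95,"dz": 0,"spin": -0.165,"grip": 0},
    {"dx": 1.54,"dy": 1.0,"dz": 0,"spin": -0.171,"grip": 0},
    {"dx": 1.54,"dy": 1.0,"dz": 0,"spin": -0.171,"grip": 0}
  ]
}}

```text
time_s: 5.17
tcp_pos: [0.4825, 0.1227, 0.025]
eef_rot: [-179.8, -0.3, -170.1]
contact_force: [-13.5, -4.6, 21.3]
gripper_width: 0.0097
```

```bash
python3 - <<'E'
from h import *
a=r.capture("top"); b=r.capture("scene")
cv2.imwrite("pics/top1.png",a); cv2.imwrite("pics/scene1.png",b)
s=r.get_state(); print(s["time_s"],s["tcp_pos"],s["eef_rot"],s["contact_force"])
A=cv2.resize(a[230:320,320:450],None,fx=6,fy=6,interpolation=cv2.INTER_CUBIC)
cv2.imwrite("pics/top1c.png",A)
E
```

```text
5.2667 [0.48245565 0.12265665 0.025035  ] [-179.84143856   -0.31062471 -170.06673345] [-12.54097248  -5.99495098  21.04553399]
```

View pics/top1c.png

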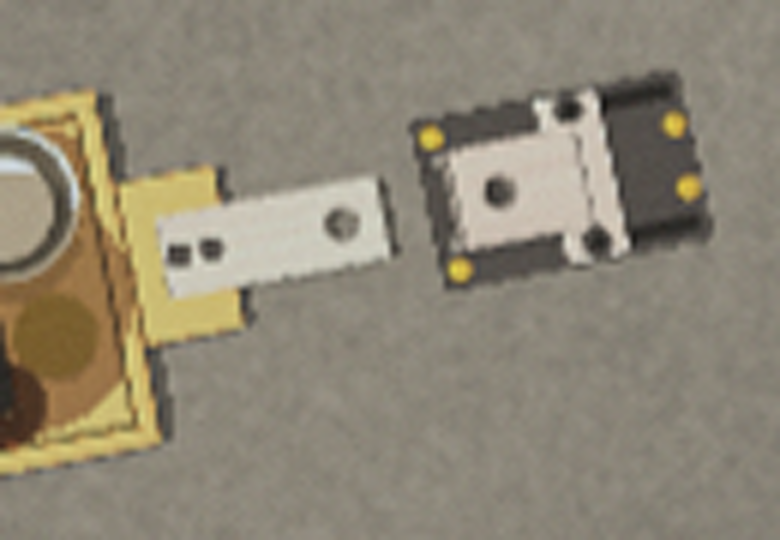

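```bash
cat >> h.py <<'E'
def c6(u,v,z,o=(320,230),k=6): return px2w("top",o[0]+(u+.5)/k-.5,o[1]+(v+.5)/k-.5,z)
ang=lambda d: np.degrees(np.arctan2(d[1],d[0]))
E
python3 - <<'E'
from h import *
eye=c6(343,223,.032); H=c6(499,191,.040)
print(eye,H,"dist",np.linalg.norm((H-eye)[:2]),"dir eye->hole",ang(H-eye))
print("tongue", ang(c6(380,178,.032)-c6(158,217,.032)),ang(c6(394,257,.032)-c6(172,297,.032)), ang(c6(343,223,.032)-c6(195,251,.032)))
print("plate", ang(c6(675,70,.004)-c6(412,122,.004)),ang(c6(710,238,.004)-c6(448,285,.004)))
print("bolts", ang(c6(597,241,.012)-c6(568,109,.012))+0, ang(c6(675,124,.006)-c6(431,137,.006)))
ye=H
for t in(-80.1,-79.5):
    d=np.array([np.cos(np.radians(t)),np.sin(np.radians(t))]); n=np.array([-d[1],d[0]])
    print(t,"along",(H-eye)[:2]@d,"lat",(H-eye)[:2]@n)
# yellow & plate detect
a=cv2.imread("pics/top1.png")
E
```

```text
[ 0.5242554  -0.09808633  0.032     ] [ 0.53486585 -0.153454    0.04      ] dist 0.05637518049443398 dir eye->hole -79.15157855109057
tongue -80.71876275425775 -80.49975294405529 -79.98674175761568
plate -79.48337902153756 -80.5573149718096
bolts -169.05433469999537 -87.6078096378237
-80.1 along 0.05636745714823361 lat 0.0009331400870487278
-79.5 along 0.056374138126335495 lat 0.000342821079947662
```

>>> {"method": "servo_tool", "body": {
  "targets": [
    {"dx": 0,"dy": 0,"dz": 0.05,"spin": 0,"grip": 0},
    {"dx": 0,"dy": 0,"dz": 0.1,"spin": 0,"grip": 0},
    {"dx": 0.03,"dy": -0.2,"dz": 0.1,"spin": 0.003,"grip": 0},
    {"dx": 0.07,"dy": -0.4,"dz": 0.1,"spin": 0.003,"grip": 0},
    {"dx": 0.12,"dy": -0.7,"dz": 0.1,"spin": 0.003,"grip": 0},
    {"dx": 0.17,"dy": -1.0,"dz": 0.1,"spin": 0.003,"grip": 0},
    {"dx": 0.22,"dy": -1.25,"dz": 0.1,"spin": 0.003,"grip": 0},
    {"dx": 0.26,"dy": -1.48,"dz": 0.1,"spin": 0.003,"grip": 0},
    {"dx": 0.26,"dy": -1.48,"dz": 0.1,"spin": 0.003,"grip": 0},
    {"dx": 0.26,"dy": -1.48,"dz": 0.1,"spin": 0.003,"grip": 0}
  ]
}}

```text
time_s: 6.1
tcp_pos: [0.4879, 0.1099, 0.0254]
eef_rot: [-180.0, -0.0, -169.9]
contact_force: [0.1, 0.4, -4.0]
gripper_width: 0.0099
```

>>> {"method": "servo_tool", "body": {
  "targets": [
    {"dx": -0.05,"dy": 0,"dz": -0.02,"spin": 0,"grip": 0},
    {"dx": -0.1,"dy": 0,"dz": -0.02,"spin": 0,"grip": 0},
    {"dx": -0.15,"dy": -0.05,"dz": -0.02,"spin": 0,"grip": 0},
    {"dx": -0.2,"dy": -0.1,"dz": -0.02,"spin": 0,"grip": 0},
    {"dx": -0.23,"dy": -0.2,"dz": -0.02,"spin": 0,"grip": 0},
    {"dx": -0.21,"dy": -0.3,"dz": -0.02,"spin": 0,"grip": 0},
    {"dx": -0.19,"dy": -0.4,"dz": -0.02,"spin": 0,"grip": 0},
    {"dx": -0.18,"dy": -0.5,"dz": -0.02,"spin": 0,"grip": 0},
    {"dx": -0.18,"dy": -0.5,"dz": -0.02,"spin": 0,"grip": 0},
    {"dx": -0.18,"dy": -0.5,"dz": -0.02,"spin": 0,"grip": 0}
  ]
}}

```text
time_s: 6.93
tcp_pos: [0.486, 0.1052, 0.0253]
eef_rot: [-180.0, -0.0, -169.9]
contact_force: [-0.5, 1.4, -3.4]
gripper_width: 0.0099
```

```bash
python3 - <<'E'
from h import *
a=r.capture("top"); b=r.capture("scene")
cv2.imwrite("pics/top2.png",a); cv2.imwrite("pics/scene2.png",b)
s=r.get_state(); print(s["time_s"],s["tcp_pos"],s["eef_rot"],s["contact_force"])
A=cv2.resize(a[235:290,340:450],None,fx=7,fy=7,interpolation=cv2.INTER_CUBIC)
cv2.imwrite("pics/top2c.png",A)
E
```

```text
7.0333 [0.48600624 0.10521067 0.02529442] [-1.79988557e+02 -2.22134195e-02 -1.69876237e+02] [ 0.66169839  1.93519123 -3.47913215]
```

View pics/top2c.png

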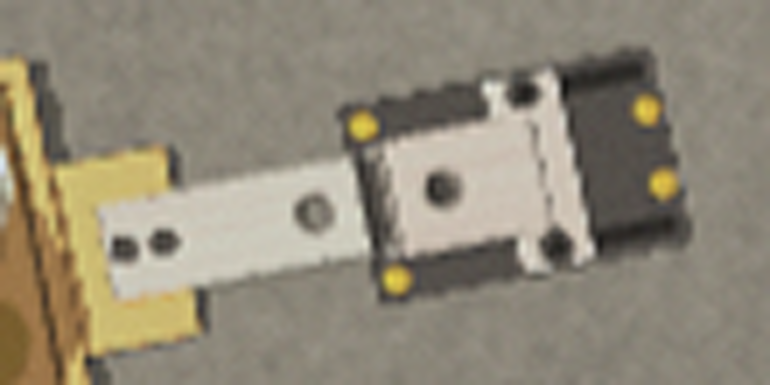

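```bash
python3 - <<'E'
from h import *
o=(340,235)
c=lambda u,v,z: c6(u,v,z,o,7)
eye=c(315,213,.032); H=c(443,188,.040)
print(eye,H,"dir",ang(H-eye))
print("tongue", ang(c(350,160,.032)-c(100,207,.032)),ang(c(370,253,.032)-c(115,297,.032)), ang(eye-c(124,248,.032)))
print("plate", ang(c(650,50,.004)-c(340,108,.004)),ang(c(688,242,.004)-c(380,300,.004)),"bolts",ang(c(557,243,.012)-c(522,92,.012))+90,"ear",ang(c(530,118,.04)-c(390,143,.04)),ang(c(520,236,.04)-c(400,257,.04)))
mid=lambda p,q,z:(c(*p,z)+c(*q,z))/2
t=-80.; d=np.array([np.cos(np.radians(t)),np.sin(np.radians(t))]); n=np.array([-d[1],d[0]])
print("along",(H-eye)[:2]@d,"lat",(H-eye)[:2]@n)
# lateral midlines from edges
for nm,(p,q,z) in dict(tongue=((350,160),(370,253),.032),ear=((395,142),(410,254),.04),plate=((340,108),(380,300),.004),bolts=((522,92),(557,243),.012)).items():
    m=mid(p,q,z)[:2]; print(nm,(m-H[:2])@n*1e3, np.linalg.norm((c(*p,z)-c(*q,z))[:2]@n)*1e3)
E
```

```text
[ 0.52784969 -0.11513768  0.032     ] [ 0.53483752 -0.15368449  0.04      ] dir -79.72491438415538
tongue -80.03643991437272 -80.92045745956717 -80.31370386782139
plate -80.06864440681424 -80.06681284707707 bolts -78.3909837370476 ear -80.5539412952251 -80.78780311007479
along 0.03917461765918327 lat 0.00018808464984335335
tongue -0.7821304058922043 29.407724500961315
ear -0.6879994633852855 34.64757507794345
plate 0.23361365964138203 62.20216499376705
bolts 0.9515214146413588 48.83394261981179
```

>>> {"method": "servo_tool", "body": {
  "targets": [
    {"dx": 0.05,"dy": -0.25,"dz": -0.02,"spin": 0,"grip": 0},
    {"dx": 0.12,"dy": -0.65,"dz": -0.02,"spin": 0,"grip": 0},
    {"dx": 0.19,"dy": -1.05,"dz": -0.02,"spin": 0,"grip": 0},
    {"dx": 0.26,"dy": -1.45,"dz": -0.02,"spin": 0,"grip": 0},
    {"dx": 0.33,"dy": -1.85,"dz": -0.02,"spin": 0,"grip": 0},
    {"dx": 0.4,"dy": -2.25,"dz": -0.02,"spin": 0,"grip": 0},
    {"dx": 0.46,"dy": -2.6,"dz": -0.02,"spin": 0,"grip": 0},
    {"dx": 0.51,"dy": -2.85,"dz": -0.02,"spin": 0,"grip": 0},
    {"dx": 0.53,"dy": -2.95,"dz": -0.02,"spin": 0,"grip": 0},
    {"dx": 0.53,"dy": -2.95,"dz": -0.02,"spin": 0,"grip": 0}
  ]
}}

```text
time_s: 7.87
tcp_pos: [0.4913, 0.0753, 0.0251]
eef_rot: [-180.0, -0.0, -169.9]
contact_force: [0.1, 0.0, -2.4]
gripper_width: 0.0098
```

>>> {"method": "servo_tool", "body": {
  "targets": [
    {"dx": 0.02,"dy": -0.1,"dz": 0,"spin": 0,"grip": 0},
    {"dx": 0.04,"dy": -0.2,"dz": 0,"spin": 0,"grip": 0},
    {"dx": 0.05,"dy": -0.3,"dz": 0,"spin": 0,"grip": 0},
    {"dx": 0.07,"dy": -0.4,"dz": 0,"spin": 0,"grip": 0},
    {"dx": 0.08,"dy": -0.45,"dz": 0,"spin": 0,"grip": 0},
    {"dx": 0.09,"dy": -0.5,"dz": 0,"spin": 0,"grip": 0},
    {"dx": 0.1,"dy": -0.55,"dz": 0,"spin": 0,"grip": 0},
    {"dx": 0.11,"dy": -0.6,"dz": 0,"spin": 0,"grip": 0},
    {"dx": 0.11,"dy": -0.65,"dz": 0,"spin": 0,"grip": 0},
    {"dx": 0.11,"dy": -0.65,"dz": 0,"spin": 0,"grip": 0}
  ]
}}

```text
time_s: 8.7
tcp_pos: [0.4926, 0.0693, 0.0252]
eef_rot: [-180.0, 0.0, -169.9]
contact_force: [0.7, 2.2, -1.3]
gripper_width: 0.0099
```

>>> {"method": "servo_tool", "body": {
  "targets": [
    {"dx": 0,"dy": -0.02,"dz": 0,"spin": 0,"grip": 0},
    {"dx": 0.01,"dy": -0.04,"dz": 0,"spin": 0,"grip": 0},
    {"dx": 0.01,"dy": -0.06,"dz": 0,"spin": 0,"grip": 0},
    {"dx": 0.01,"dy": -0.08,"dz": 0,"spin": 0,"grip": 0},
    {"dx": 0.02,"dy": -0.1,"dz": 0,"spin": 0,"grip": 0},
    {"dx": 0.02,"dy": -0.12,"dz": 0,"spin": 0,"grip": 0},
    {"dx": 0.03,"dy": -0.15,"dz": 0,"spin": 0,"grip": 0},
    {"dx": 0.03,"dy": -0.15,"dz": 0,"spin": 0,"grip": 0},
    {"dx": 0.03,"dy": -0.15,"dz": 0,"spin": 0,"grip": 0},
    {"dx": 0.03,"dy": -0.15,"dz": 0,"spin": 0,"grip": 0}
  ]
}}

```text
time_s: 9.53
tcp_pos: [0.493, 0.0682, 0.0252]
eef_rot: [180.0, 0.0, -169.9]
contact_force: [-1.4, 5.5, -0.2]
gripper_width: 0.0095
```

>>> {"method": "servo_tool", "body": {
  "targets": [
    {"dx": 0,"dy": -0.02,"dz": 0,"spin": 0,"grip": 0},
    {"dx": 0.01,"dy": -0.04,"dz": 0,"spin": 0,"grip": 0},
    {"dx": 0.01,"dy": -0.06,"dz": 0,"spin": 0,"grip": 0},
    {"dx": 0.01,"dy": -0.08,"dz": 0,"spin": 0,"grip": 0},
    {"dx": 0.02,"dy": -0.1,"dz": 0,"spin": 0,"grip": 0},
    {"dx": 0.02,"dy": -0.12,"dz": 0,"spin": 0,"grip": 0},
    {"dx": 0.03,"dy": -0.14,"dz": 0,"spin": 0,"grip": 0},
    {"dx": 0.03,"dy": -0.16,"dz": 0,"spin": 0,"grip": 0},
    {"dx": 0.03,"dy": -0.17,"dz": 0,"spin": 0,"grip": 0},
    {"dx": 0.03,"dy": -0.17,"dz": 0,"spin": 0,"grip": 0}
  ]
}}

```text
time_s: 10.37
tcp_pos: [0.4935, 0.0671, 0.0253]
eef_rot: [179.9, 0.1, -169.9]
contact_force: [-1.4, 9.0, -2.0]
gripper_width: 0.0101
```

>>> {"method": "servo_tool", "body": {
  "targets": [
    {"dx": 0,"dy": -0.02,"dz": 0,"spin": 0,"grip": 0},
    {"dx": 0.01,"dy": -0.04,"dz": 0,"spin": 0,"grip": 0},
    {"dx": 0.01,"dy": -0.06,"dz": 0,"spin": 0,"grip": 0},
    {"dx": 0.01,"dy": -0.08,"dz": 0,"spin": 0,"grip": 0},
    {"dx": 0.02,"dy": -0.1,"dz": 0,"spin": 0,"grip": 0},
    {"dx": 0.02,"dy": -0.1,"dz": 0,"spin": 0,"grip": 0},
    {"dx": 0.02,"dy": -0.1,"dz": 0,"spin": 0,"grip": 0},
    {"dx": 0.02,"dy": -0.1,"dz": 0,"spin": 0,"grip": 0},
    {"dx": 0.02,"dy": -0.1,"dz": 0,"spin": 0,"grip": 0},
    {"dx": 0.02,"dy": -0.1,"dz": 0,"spin": 0,"grip": 0}
  ]
}}

```text
time_s: 11.2
tcp_pos: [0.4938, 0.0664, 0.0253]
eef_rot: [179.9, 0.1, -169.9]
contact_force: [-2.1, 10.6, -2.2]
gripper_width: 0.0098
```

```bash
python3 - <<'E'
from h import *
a=r.capture("top"); b=r.capture("scene")
cv2.imwrite("pics/top3.png",a); cv2.imwrite("pics/scene3.png",b)
s=r.get_state(); print(s["time_s"],s["tcp_pos"],s["eef_rot"],s["contact_force"])
A=cv2.resize(a[235:290,340:450],None,fx=7,fy=7,interpolation=cv2.INTER_CUBIC)
B=cv2.resize(b[180:270,130:350],None,fx=3.5,fy=3.5,interpolation=cv2.INTER_CUBIC)[:210]
C=cv2.resize(b[190:270,190:300],None,fx=7,fy=7,interpolation=cv2.INTER_CUBIC)[:210]
cv2.imwrite("pics/c3.png",np.vstack([A,B[:,:770],C[:,:770]]))
E
```

```text
11.3 [0.49383254 0.0664276  0.02535219] [ 1.79920186e+02  8.56811659e-02 -1.69869998e+02] [-2.48194677 10.32654082 -2.39941502]
```

View pics/c3.png

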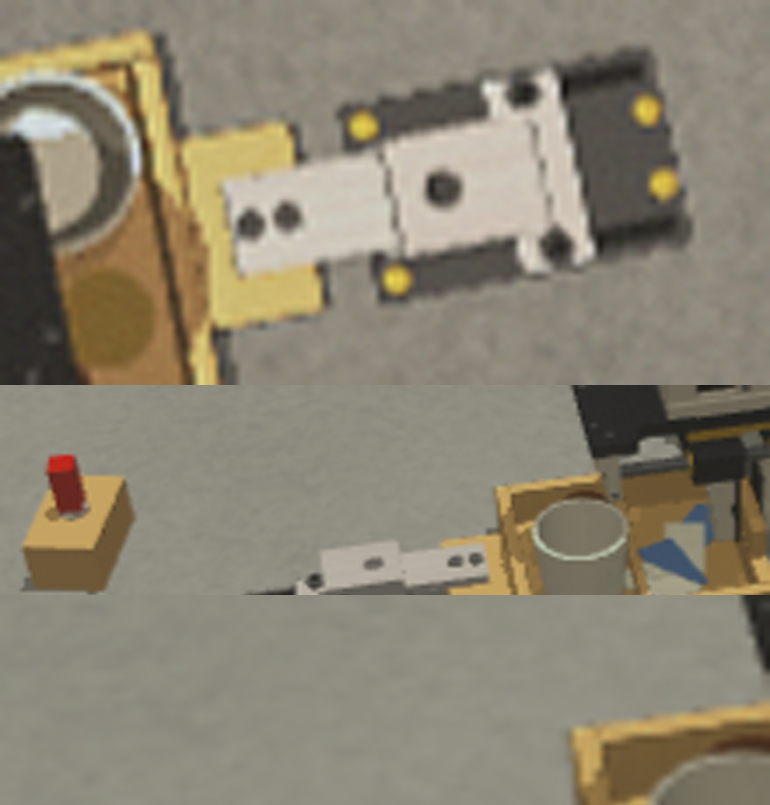

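>>> {"method": "servo_tool", "body": {
  "targets": [
    {"dx": 0,"dy": 0,"dz": 0,"spin": 0,"grip": 20},
    {"dx": 0,"dy": 0,"dz": 0,"spin": 0,"grip": 35},
    {"dx": 0,"dy": 0,"dz": 0,"spin": 0,"grip": 45},
    {"dx": 0,"dy": 0,"dz": 0,"spin": 0,"grip": 45},
    {"dx": 0,"dy": 0,"dz": 0,"spin": 0,"grip": 45},
    {"dx": 0,"dy": 0,"dz": 1,"spin": 0,"grip": 45},
    {"dx": 0,"dy": 0,"dz": 3,"spin": 0,"grip": 45},
    {"dx": 0,"dy": 0,"dz": 6,"spin": 0,"grip": 45},
    {"dx": 0,"dy": 0,"dz": 10,"spin": 0,"grip": 45},
    {"dx": 0,"dy": 0,"dz": 14,"spin": 0,"grip": 45}
  ]
}}

```text
time_s: 12.13
tcp_pos: [0.4925, 0.0644, 0.1663]
eef_rot: [-179.9, -0.1, -169.9]
contact_force: [1.5, 0.7, -0.6]
gripper_width: 0.0392
```

```bash
python3 - <<'E'
from h import *
a=r.capture("top"); b=r.capture("scene")
cv2.imwrite("pics/top4.png",a); cv2.imwrite("pics/scene4.png",b)
A=cv2.resize(a[235:290,340:450],None,fx=7,fy=7,interpolation=cv2.INTER_CUBIC)
P=cv2.resize(a[268:308,462:517],None,fx=7,fy=7,interpolation=cv2.INTER_CUBIC)[:210]
P2=cv2.resize(b[190:245,130:185],None,fx=7,fy=7,interpolation=cv2.INTER_CUBIC)[:210]
P=cv2.resize(a[275:305,462:517],None,fx=7,fy=7,interpolation=cv2.INTER_CUBIC)
P2=cv2.resize(b[195:225,130:185],None,fx=7,fy=7,interpolation=cv2.INTER_CUBIC)
cv2.imwrite("pics/c4.png",np.vstack([A,np.hstack([P,P2])]))
E
```

```text
(no output)
```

View pics/c4.png

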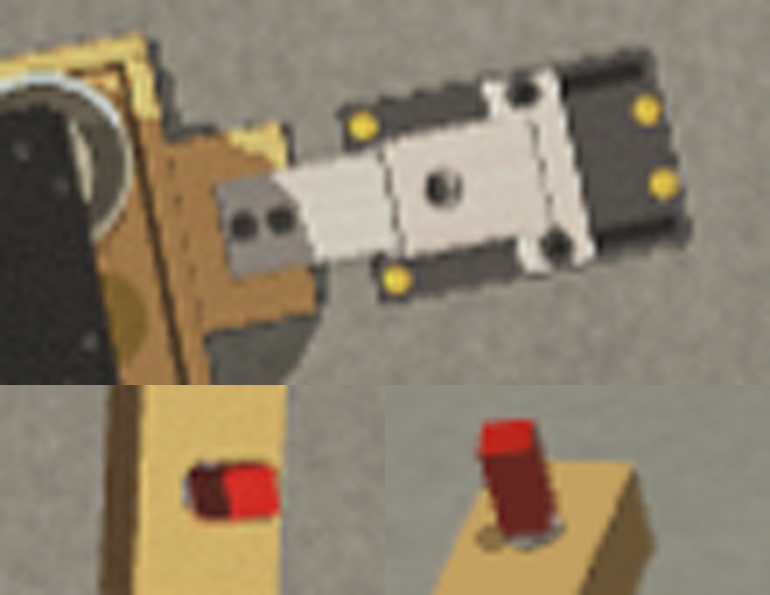

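```bash
python3 - <<'E'
from h import *
sc=lambda u,v,z: px2w("scene",130+(u-385+.5)/7-.5,195+(v-385+.5)/7-.5,z)
P=[sc(*p,.072) for p in((480,427),(533,420),(537,450),(484,458))]
print("scene top face c",np.mean(P,0),[round(np.linalg.norm(P[i]-P[i-1]),4) for i in range(4)],ang(P[1]-P[0]),ang(P[2]-P[3]),ang(P[2]-P[1]))
tp=lambda u,v,z: px2w("top",462+(u+.5)/7-.5,275+(v-385+.5)/7-.5,z)
Q=[tp(*p,.072) for p in((233,463),(277,463),(280,516),(229,518))]
print("top",np.mean(Q,0),ang(Q[2]-Q[1]),[round(np.linalg.norm(Q[i]-Q[i-1]),4) for i in range(4)])
print("block edge scene", ang(sc(635,463,.034)-sc(550,463,.034)))
# colour-based top face
for c,f in(("top","pics/top4.png"),("scene","pics/scene4.png")):
    im=cv2.imread(f).astype(int); m=((im[...,2]>150)&(im[...,1]<90)&(im[...,0]<90)); ys,xs=np.nonzero(m); print(c,len(xs),px2w(c,xs.mean(),ys.mean(),.072))
    m=((im[...,2]-im[...,1]>50)&(im[...,0]<90)&(im[...,1]<60)); ys,xs=np.nonzero(m); k=(abs(xs-(495 if c=="top" else 148))<15)&(abs(ys-(290 if c=="top" else 208))<15);print(k.sum(),px2w(c,xs[k].mean(),ys[k].mean(),.055))
s=r.get_state(); print(s["time_s"],s["tcp_pos"])
E
```

```text
scene top face c [ 0.47357748 -0.3435503   0.072     ] [np.float64(0.0158), np.float64(0.0157), np.float64(0.0154), np.float64(0.0155)] 100.2962946568548 102.03059912210003 16.10682854241246
top [ 0.47268621 -0.34540808  0.072     ] -178.95651854057502 [np.float64(0.0164), np.float64(0.0131), np.float64(0.0157), np.float64(0.0152)]
block edge scene 87.69841569678235
top 7651 [ 1.0193145  -0.10058265  0.072     ]
56 [ 0.47209591 -0.34866459  0.055     ]
scene 34 [ 0.47251454 -0.34478893  0.072     ]
117 [ 0.47066444 -0.34574982  0.055     ]
12.2333 [0.49702405 0.06614187 0.17187091]
```

>>> {"method": "servo_tool", "body": {
  "targets": [
    {"dx": -0.2,"dy": -3,"dz": 0,"spin": 0,"grip": 45},
    {"dx": -0.4,"dy": -7,"dz": 0,"spin": 0,"grip": 45},
    {"dx": -0.7,"dy": -11,"dz": 0,"spin": 0,"grip": 45},
    {"dx": -1,"dy": -15,"dz": 0,"spin": 0,"grip": 45},
    {"dx": -1.2,"dy": -19,"dz": 0,"spin": 0,"grip": 45},
    {"dx": -1.5,"dy": -23,"dz": 0,"spin": 0,"grip": 45},
    {"dx": -1.7,"dy": -27,"dz": 0,"spin": 0,"grip": 45},
    {"dx": -1.9,"dy": -31,"dz": 0,"spin": 0,"grip": 45},
    {"dx": -2,"dy": -35,"dz": 0,"spin": 0,"grip": 45},
    {"dx": -2.1,"dy": -38,"dz": 0,"spin": 0,"grip": 45}
  ]
}}

```text
time_s: 13.07
tcp_pos: [0.4716, -0.3179, 0.1651]
eef_rot: [-180.0, -0.0, -169.9]
contact_force: [1.0, 0.3, 0.1]
gripper_width: 0.0395
```

>>> {"method": "servo_tool", "body": {
  "targets": [
    {"dx": 0,"dy": -1.5,"dz": 0,"spin": 0,"grip": 45},
    {"dx": 0,"dy": -2.5,"dz": 0,"spin": 0,"grip": 45},
    {"dx": 0,"dy": -3,"dz": 0,"spin": 0,"grip": 45},
    {"dx": 0,"dy": -3,"dz": 0,"spin": 0,"grip": 45},
    {"dx": 0,"dy": -3,"dz": -1,"spin": 0,"grip": 45},
    {"dx": 0,"dy": -3,"dz": -2,"spin": 0,"grip": 45},
    {"dx": 0,"dy": -3,"dz": -3.5,"spin": 0,"grip": 45},
    {"dx": 0,"dy": -3,"dz": -4.5,"spin": 0,"grip": 45},
    {"dx": 0,"dy": -3,"dz": -5,"spin": 0,"grip": 45},
    {"dx": 0,"dy": -3,"dz": -5,"spin": 0,"grip": 45}
  ]
}}

```text
time_s: 13.9
tcp_pos: [0.4716, -0.3438, 0.1134]
eef_rot: [179.9, -0.1, -169.8]
contact_force: [0.6, 0.3, 0.6]
gripper_width: 0.0396
```

>>> {"method": "servo_tool", "body": {
  "targets": [
    {"dx": 0.1,"dy": -0.1,"dz": -1.5,"spin": 0,"grip": 45},
    {"dx": 0.1,"dy": -0.1,"dz": -3,"spin": 0,"grip": 45},
    {"dx": 0.1,"dy": -0.1,"dz": -4.5,"spin": 0,"grip": 45},
    {"dx": 0.1,"dy": -0.1,"dz": -5.8,"spin": 0,"grip": 45},
    {"dx": 0.1,"dy": -0.1,"dz": -6.6,"spin": 0,"grip": 45},
    {"dx": 0.1,"dy": -0.1,"dz": -7,"spin": 0,"grip": 45},
    {"dx": 0.1,"dy": -0.1,"dz": -7.2,"spin": 0,"grip": 45},
    {"dx": 0.1,"dy": -0.1,"dz": -7.2,"spin": 0,"grip": 45},
    {"dx": 0.1,"dy": -0.1,"dz": -7.2,"spin": 0,"grip": 40},
    {"dx": 0.1,"dy": -0.1,"dz": -7.2,"spin": 0,"grip": 35}
  ]
}}

```text
time_s: 14.73
tcp_pos: [0.4739, -0.346, 0.044]
eef_rot: [-180.0, 0.1, -169.9]
contact_force: [0.5, 0.7, -0.3]
gripper_width: 0.0335
```

>>> {"method": "servo_tool", "body": {
  "targets": [
    {"dx": 0,"dy": 0,"dz": 0,"spin": 0,"grip": 30},
    {"dx": 0,"dy": 0,"dz": 0,"spin": 0,"grip": 25},
    {"dx": 0,"dy": 0,"dz": 0,"spin": 0,"grip": 20},
    {"dx": 0,"dy": 0,"dz": 0,"spin": 0,"grip": 15},
    {"dx": 0,"dy": 0,"dz": 0,"spin": 0,"grip": 10},
    {"dx": 0,"dy": 0,"dz": 0,"spin": 0,"grip": 0},
    {"dx": 0,"dy": 0,"dz": 0,"spin": 0,"grip": 0},
    {"dx": 0,"dy": 0,"dz": 0,"spin": 0,"grip": 0},
    {"dx": 0,"dy": 0,"dz": 0,"spin": 0,"grip": 0},
    {"dx": 0,"dy": 0,"dz": 0,"spin": 0,"grip": 0}
  ],
  "squeeze": 40
}}

```text
time_s: 15.57
tcp_pos: [0.4733, -0.3455, 0.0433]
eef_rot: [180.0, -0.0, -169.9]
contact_force: [-1.8, 5.4, 5.6]
gripper_width: 0.0156
```

>>> {"method": "servo_tool", "body": {
  "targets": [
    {"dx": 0,"dy": 0,"dz": 0.5,"spin": 0,"grip": 0},
    {"dx": 0,"dy": 0,"dz": 1.2,"spin": 0,"grip": 0},
    {"dx": 0,"dy": 0,"dz": 2,"spin": 0,"grip": 0},
    {"dx": 0,"dy": 0,"dz": 3,"spin": 0,"grip": 0},
    {"dx": 0,"dy": 0,"dz": 4,"spin": 0,"grip": 0},
    {"dx": 0,"dy": 0,"dz": 5,"spin": 0,"grip": 0},
    {"dx": 0,"dy": 0.5,"dz": 6,"spin": 0,"grip": 0},
    {"dx": 0.6,"dy": 2.0,"dz": 6.5,"spin": 0,"grip": 0},
    {"dx": 1.4,"dy": 4.5,"dz": 7,"spin": 0,"grip": 0},
    {"dx": 2.4,"dy": 7.5,"dz": 7,"spin": 0,"grip": 0}
  ]
}}

```text
time_s: 16.4
tcp_pos: [0.498, -0.271, 0.1152]
eef_rot: [-179.9, 0.1, -170.0]
contact_force: [0.5, -0.2, -1.2]
gripper_width: 0.0161
```

>>> {"method": "servo_tool", "body": {
  "targets": [
    {"dx": 1.0,"dy": 3,"dz": 0,"spin": 0,"grip": 0},
    {"dx": 2,"dy": 6,"dz": 0,"spin": 0,"grip": 0},
    {"dx": 2.9,"dy": 9,"dz": 0,"spin": 0,"grip": 0},
    {"dx": 3.4,"dy": 10.7,"dz": 0,"spin": 0,"grip": 0},
    {"dx": 3.7,"dy": 11.4,"dz": 0,"spin": 0,"grip": 0},
    {"dx": 3.7,"dy": 11.7,"dz": -0.5,"spin": 0,"grip": 0},
    {"dx": 3.7,"dy": 11.7,"dz": -1.2,"spin": 0,"grip": 0},
    {"dx": 3.7,"dy": 11.7,"dz": -1.8,"spin": 0,"grip": 0},
    {"dx": 3.7,"dy": 11.7,"dz": -2,"spin": 0,"grip": 0},
    {"dx": 3.7,"dy": 11.7,"dz": -2,"spin": 0,"grip": 0}
  ]
}}

```text
time_s: 17.23
tcp_pos: [0.5333, -0.1547, 0.092]
eef_rot: [180.0, -0.1, -170.0]
contact_force: [-0.8, -1.3, -0.5]
gripper_width: 0.0157
```

```bash
python3 - <<'E'
from h import *
b=r.capture("scene"); cv2.imwrite("pics/scene5.png",b); b0=cv2.imread("pics/scene4.png")
s=r.get_state(); print(s["time_s"],s["tcp_pos"],s["eef_rot"],s["contact_force"],s["gripper_width"])
cr=lambda im: cv2.resize(im[180:255,190:295],None,fx=7,fy=7,interpolation=cv2.INTER_CUBIC)
B=cr(b)[:300]; B0=cr(b0)[245:525]
B=cv2.resize(b[195:245,190:295],None,fx=7,fy=7,interpolation=cv2.INTER_CUBIC); B0=cv2.resize(b0[220:254,190:295],None,fx=7,fy=7,interpolation=cv2.INTER_CUBIC)
cv2.imwrite("pics/c5.png",np.vstack([B,B0])); print(B.shape,B0.shape)
E
```

```text
17.2833 [ 0.5337151  -0.15472316  0.09251365] [ 1.79994537e+02 -8.05365712e-02 -1.69946440e+02] [ 0.6875462   0.38010715 -0.43745023] 0.015825543464713272
(350, 735, 3) (238, 735, 3)
```

View pics/c5.png

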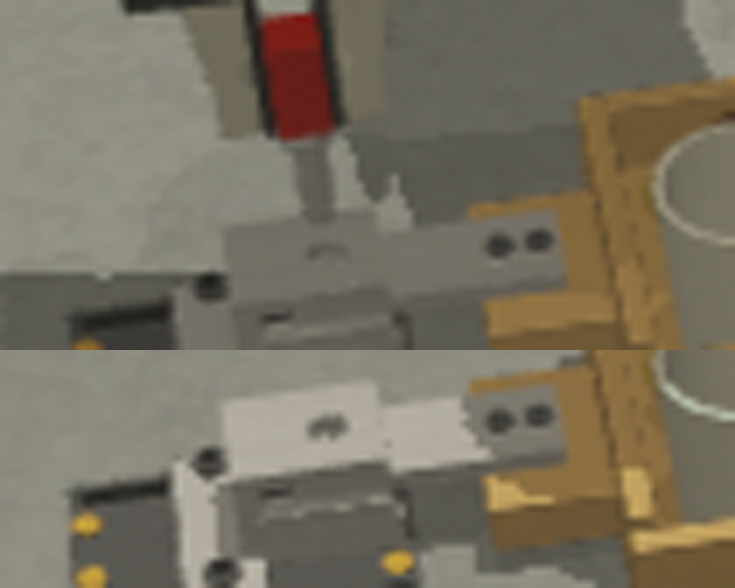

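```bash
python3 - <<'E'
from h import *
f=lambda u,v,y0,z: px2w("scene",190+(u+.5)/7-.5,y0+(v+.5)/7-.5,z)
tcp=np.array([.5337,-.1547,.0925])
print("hole", f(327,76,220,.040), f(327,250,195,.040))
for v in(218,222): print("tip",f(319,v,195,.0512-0), "expect px of tip at tcp", (w2px("scene",[.5337,-.1547,.0512])-[190,195])*7)
print("grip bottom", f(306,137,195,.0675), (w2px("scene",[.5337,-.1547,.0675])-[190,195])*7)
print("gripaxis px", [ (w2px("scene",[.5337,-.1547,z])-[190,195])*7 for z in (.0512,.0675,.084,.1012)])
print("hole px", (w2px("scene",[.5348,-.1537,.04])-[190,195])*7)
b=cv2.imread("pics/scene5.png"); 
for row in range(216,228): print(row,b[row,228:244].sum(1).tolist())
E
```

```text
hole [ 0.53414891 -0.15438016  0.04      ] [ 0.5336995  -0.15442216  0.04      ]
tip [ 0.5322998 -0.155589   0.0512   ] expect px of tip at tcp [318.58826394 218.04133207]
tip [ 0.53410278 -0.15541772  0.0512    ] expect px of tip at tcp [318.58826394 218.04133207]
grip bottom [ 0.5147556  -0.15914567  0.0675    ] [311.98329378 175.18135564]
gripaxis px [array([318.58826394, 218.04133207]), array([311.98329378, 175.18135564]), array([305.16764665, 130.95428599]), array([297.91986308,  83.9230617 ])]
hole px [326.10813191 249.39758631]
216 [391, 385, 347, 300, 269, 269, 270, 257, 291, 402, 400, 377, 277, 262, 262, 257]
217 [396, 399, 398, 372, 278, 274, 275, 262, 296, 402, 403, 401, 379, 262, 260, 258]
218 [401, 402, 397, 373, 299, 276, 275, 265, 281, 368, 403, 403, 378, 260, 263, 258]
219 [400, 397, 395, 379, 320, 278, 277, 267, 268, 335, 403, 400, 376, 260, 257, 256]
220 [398, 394, 394, 381, 319, 276, 277, 269, 274, 337, 401, 403, 383, 271, 254, 250]
221 [400, 399, 399, 386, 316, 276, 277, 271, 264, 311, 399, 403, 404, 375, 257, 257]
222 [396, 399, 402, 396, 349, 274, 277, 275, 267, 310, 394, 399, 398, 373, 269, 254]
223 [399, 405, 408, 408, 383, 279, 275, 272, 264, 295, 395, 397, 393, 392, 367, 266]
224 [397, 398, 403, 401, 388, 325, 276, 276, 271, 315, 395, 394, 379, 373, 358, 372]
225 [389, 387, 389, 389, 370, 280, 268, 268, 262, 273, 321, 321, 321, 321, 318, 340]
226 [355, 352, 336, 322, 321, 314, 276, 268, 266, 290, 321, 320, 322, 321, 321, 340]
227 [325, 324, 324, 323, 324, 325, 319, 308, 311, 323, 325, 327, 327, 325, 327, 340]
```

>>> {"method": "servo_tool", "body": {
  "targets": [
    {"dx": 0.1,"dy": 0.1,"dz": -0.2,"spin": 0,"grip": 0},
    {"dx": 0.18,"dy": 0.18,"dz": -0.4,"spin": 0,"grip": 0},
    {"dx": 0.18,"dy": 0.18,"dz": -0.6,"spin": 0,"grip": 0},
    {"dx": 0.18,"dy": 0.18,"dz": -0.8,"spin": 0,"grip": 0},
    {"dx": 0.18,"dy": 0.18,"dz": -0.9,"spin": 0,"grip": 0},
    {"dx": 0.18,"dy": 0.18,"dz": -0.9,"spin": 0,"grip": 0},
    {"dx": 0.18,"dy": 0.18,"dz": -0.9,"spin": 0,"grip": 0},
    {"dx": 0.18,"dy": 0.18,"dz": -0.9,"spin": 0,"grip": 0},
    {"dx": 0.18,"dy": 0.18,"dz": -0.9,"spin": 0,"grip": 0},
    {"dx": 0.18,"dy": 0.18,"dz": -0.9,"spin": 0,"grip": 0}
  ]
}}

```text
time_s: 18.12
tcp_pos: [0.5362, -0.152, 0.0843]
eef_rot: [-180.0, 0.0, -169.9]
contact_force: [-0.0, 0.5, -0.4]
gripper_width: 0.0156
```

```bash
python3 - <<'E'
from h import *
b=r.capture("scene"); cv2.imwrite("pics/scene6.png",b); b0=cv2.imread("pics/scene4.png")
s=r.get_state(); print(s["time_s"],s["tcp_pos"],s["contact_force"])
B=cv2.resize(b[205:245,205:265],None,fx=12,fy=12,interpolation=cv2.INTER_CUBIC)
cv2.imwrite("pics/c6.png",B)
E
```

```text
18.1667 [ 0.53620094 -0.15198723  0.08423599] [-0.7524042   0.48987069 -0.67154084]
```

View pics/c6.png

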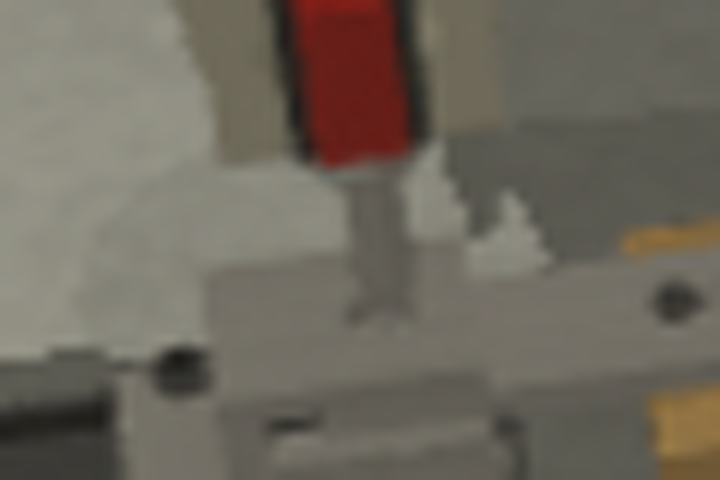

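>>> {"method": "servo_tool", "body": {
  "targets": [
    {"dx": 0,"dy": 0,"dz": -0.05,"spin": 0,"grip": 0},
    {"dx": 0,"dy": 0,"dz": -0.1,"spin": 0,"grip": 0},
    {"dx": 0,"dy": 0,"dz": -0.15,"spin": 0,"grip": 0},
    {"dx": 0,"dy": 0,"dz": -0.2,"spin": 0,"grip": 0},
    {"dx": 0,"dy": 0,"dz": -0.25,"spin": 0,"grip": 0},
    {"dx": 0,"dy": 0,"dz": -0.3,"spin": 0,"grip": 0},
    {"dx": 0,"dy": 0,"dz": -0.35,"spin": 0,"grip": 0},
    {"dx": 0,"dy": 0,"dz": -0.4,"spin": 0,"grip": 0},
    {"dx": 0,"dy": 0,"dz": -0.4,"spin": 0,"grip": 0},
    {"dx": 0,"dy": 0,"dz": -0.4,"spin": 0,"grip": 0}
  ]
}}

```text
time_s: 19.0
tcp_pos: [0.5361, -0.152, 0.0801]
eef_rot: [180.0, -0.0, -169.9]
contact_force: [0.7, 0.7, -0.7]
gripper_width: 0.0157
```

>>> {"method": "servo_tool", "body": {
  "targets": [
    {"dx": 0,"dy": 0,"dz": -0.05,"spin": 0,"grip": 0},
    {"dx": 0,"dy": 0,"dz": -0.1,"spin": 0,"grip": 0},
    {"dx": 0,"dy": 0,"dz": -0.15,"spin": 0,"grip": 0},
    {"dx": 0,"dy": 0,"dz": -0.2,"spin": 0,"grip": 0},
    {"dx": 0,"dy": 0,"dz": -0.25,"spin": 0,"grip": 0},
    {"dx": 0,"dy": 0,"dz": -0.3,"spin": 0,"grip": 0},
    {"dx": 0,"dy": 0,"dz": -0.3,"spin": 0,"grip": 0},
    {"dx": 0,"dy": 0,"dz": -0.3,"spin": 0,"grip": 0},
    {"dx": 0,"dy": 0,"dz": -0.3,"spin": 0,"grip": 0},
    {"dx": 0,"dy": 0,"dz": -0.3,"spin": 0,"grip": 0}
  ]
}}

```text
time_s: 19.83
tcp_pos: [0.5361, -0.1521, 0.0772]
eef_rot: [-180.0, -0.0, -169.9]
contact_force: [-0.1, -1.9, -0.5]
gripper_width: 0.0158
```

>>> {"method": "servo_tool", "body": {
  "targets": [
    {"dx": 0,"dy": 0,"dz": -0.05,"spin": 0,"grip": 0},
    {"dx": 0,"dy": -0.02,"dz": -0.1,"spin": 0,"grip": 0},
    {"dx": 0,"dy": -0.03,"dz": -0.15,"spin": 0,"grip": 0},
    {"dx": 0,"dy": -0.03,"dz": -0.2,"spin": 0,"grip": 0},
    {"dx": 0,"dy": -0.03,"dz": -0.25,"spin": 0,"grip": 0},
    {"dx": 0,"dy": -0.03,"dz": -0.3,"spin": 0,"grip": 0},
    {"dx": 0,"dy": -0.03,"dz": -0.35,"spin": 0,"grip": 0},
    {"dx": 0,"dy": -0.03,"dz": -0.4,"spin": 0,"grip": 0},
    {"dx": 0,"dy": -0.03,"dz": -0.45,"spin": 0,"grip": 0},
    {"dx": 0,"dy": -0.03,"dz": -0.45,"spin": 0,"grip": 0}
  ]
}}

```text
time_s: 20.67
tcp_pos: [0.5361, -0.1526, 0.0726]
eef_rot: [-180.0, -0.0, -169.9]
contact_force: [-0.6, -5.7, 2.0]
gripper_width: 0.0161
```

>>> {"method": "servo_tool", "body": {
  "targets": [
    {"dx": 0,"dy": -0.02,"dz": -0.03,"spin": 0,"grip": 0},
    {"dx": 0,"dy": -0.04,"dz": -0.06,"spin": 0,"grip": 0},
    {"dx": 0,"dy": -0.06,"dz": -0.1,"spin": 0,"grip": 0},
    {"dx": 0,"dy": -0.08,"dz": -0.14,"spin": 0,"grip": 0},
    {"dx": 0,"dy": -0.08,"dz": -0.18,"spin": 0,"grip": 0},
    {"dx": 0,"dy": -0.08,"dz": -0.22,"spin": 0,"grip": 0},
    {"dx": 0,"dy": -0.08,"dz": -0.26,"spin": 0,"grip": 0},
    {"dx": 0,"dy": -0.08,"dz": -0.3,"spin": 0,"grip": 0},
    {"dx": 0,"dy": -0.08,"dz": -0.3,"spin": 0,"grip": 0},
    {"dx": 0,"dy": -0.08,"dz": -0.3,"spin": 0,"grip": 0}
  ]
}}

```text
time_s: 21.5
tcp_pos: [0.5361, -0.153, 0.0695]
eef_rot: [180.0, -0.0, -169.9]
contact_force: [-0.4, -0.9, 0.1]
gripper_width: 0.0153
```

>>> {"method": "servo_tool", "body": {
  "targets": [
    {"dx": 0,"dy": 0,"dz": -0.05,"spin": 0,"grip": 0},
    {"dx": 0,"dy": 0,"dz": -0.1,"spin": 0,"grip": 0},
    {"dx": 0,"dy": 0,"dz": -0.15,"spin": 0,"grip": 0},
    {"dx": 0,"dy": 0,"dz": -0.2,"spin": 0,"grip": 0},
    {"dx": 0,"dy": 0,"dz": -0.25,"spin": 0,"grip": 0},
    {"dx": 0,"dy": 0,"dz": -0.3,"spin": 0,"grip": 0},
    {"dx": 0,"dy": 0,"dz": -0.35,"spin": 0,"grip": 0},
    {"dx": 0,"dy": 0,"dz": -0.4,"spin": 0,"grip": 0},
    {"dx": 0,"dy": 0,"dz": -0.4,"spin": 0,"grip": 0},
    {"dx": 0,"dy": 0,"dz": -0.4,"spin": 0,"grip": 0}
  ]
}}

```text
time_s: 22.33
tcp_pos: [0.5362, -0.153, 0.066]
eef_rot: [180.0, 0.0, -169.9]
contact_force: [-3.0, 0.8, 5.7]
gripper_width: 0.0155
```

>>> {"method": "servo_tool", "body": {
  "targets": [
    {"dx": -0.02,"dy": 0,"dz": -0.05,"spin": 0,"grip": 0},
    {"dx": -0.04,"dy": 0,"dz": -0.1,"spin": 0,"grip": 0},
    {"dx": -0.04,"dy": 0,"dz": -0.15,"spin": 0,"grip": 0},
    {"dx": -0.04,"dy": 0,"dz": -0.2,"spin": 0,"grip": 0},
    {"dx": -0.04,"dy": 0,"dz": -0.25,"spin": 0,"grip": 0},
    {"dx": -0.04,"dy": 0,"dz": -0.3,"spin": 0,"grip": 0},
    {"dx": -0.04,"dy": 0,"dz": -0.3,"spin": 0,"grip": 0},
    {"dx": -0.04,"dy": 0,"dz": -0.3,"spin": 0,"grip": 0},
    {"dx": -0.04,"dy": 0,"dz": -0.3,"spin": 0,"grip": 0},
    {"dx": -0.04,"dy": 0,"dz": -0.3,"spin": 0,"grip": 0}
  ]
}}

```text
time_s: 23.17
tcp_pos: [0.5361, -0.1529, 0.0632]
eef_rot: [180.0, 0.0, -169.9]
contact_force: [-3.1, 1.3, 7.0]
gripper_width: 0.0161
```

>>> {"method": "servo_tool", "body": {
  "targets": [
    {"dx": -0.03,"dy": 0,"dz": -0.05,"spin": 0,"grip": 0},
    {"dx": -0.04,"dy": 0,"dz": -0.1,"spin": 0,"grip": 0},
    {"dx": -0.04,"dy": 0,"dz": -0.15,"spin": 0,"grip": 0},
    {"dx": -0.04,"dy": 0,"dz": -0.2,"spin": 0,"grip": 0},
    {"dx": -0.04,"dy": 0,"dz": -0.25,"spin": 0,"grip": 0},
    {"dx": -0.04,"dy": 0,"dz": -0.3,"spin": 0,"grip": 0},
    {"dx": -0.04,"dy": 0,"dz": -0.35,"spin": 0,"grip": 0},
    {"dx": -0.04,"dy": 0,"dz": -0.4,"spin": 0,"grip": 0},
    {"dx": -0.04,"dy": 0,"dz": -0.4,"spin": 0,"grip": 0},
    {"dx": -0.04,"dy": 0,"dz": -0.4,"spin": 0,"grip": 0}
  ]
}}

```text
time_s: 24.0
tcp_pos: [0.5359, -0.1529, 0.0593]
eef_rot: [-180.0, 0.1, -169.9]
contact_force: [-1.9, 0.9, 7.6]
gripper_width: 0.0157
```

>>> {"method": "servo_tool", "body": {
  "targets": [
    {"dx": 0,"dy": 0,"dz": -0.07,"spin": 0,"grip": 0},
    {"dx": -0.02,"dy": 0,"dz": -0.14,"spin": 0,"grip": 0},
    {"dx": -0.02,"dy": 0,"dz": -0.21,"spin": 0,"grip": 0},
    {"dx": -0.02,"dy": 0,"dz": -0.28,"spin": 0,"grip": 0},
    {"dx": -0.02,"dy": 0,"dz": -0.35,"spin": 0,"grip": 0},
    {"dx": -0.02,"dy": 0,"dz": -0.42,"spin": 0,"grip": 0},
    {"dx": -0.02,"dy": 0,"dz": -0.49,"spin": 0,"grip": 0},
    {"dx": -0.02,"dy": 0,"dz": -0.55,"spin": 0,"grip": 0},
    {"dx": -0.02,"dy": 0,"dz": -0.6,"spin": 0,"grip": 0},
    {"dx": -0.02,"dy": 0,"dz": -0.6,"spin": 0,"grip": 0}
  ]
}}

```text
time_s: 24.83
tcp_pos: [0.5359, -0.1529, 0.0534]
eef_rot: [-180.0, 0.1, -169.8]
contact_force: [-1.9, 1.2, 7.9]
gripper_width: 0.0157
```

Smooth; the last 4 mm gently.

>>> {"method": "servo_tool", "body": {
  "targets": [
    {"dx": 0,"dy": 0,"dz": -0.06,"spin": 0,"grip": 0},
    {"dx": 0,"dy": 0,"dz": -0.12,"spin": 0,"grip": 0},
    {"dx": 0,"dy": 0,"dz": -0.18,"spin": 0,"grip": 0},
    {"dx": 0,"dy": 0,"dz": -0.23,"spin": 0,"grip": 0},
    {"dx": 0,"dy": 0,"dz": -0.27,"spin": 0,"grip": 0},
    {"dx": 0,"dy": 0,"dz": -0.3,"spin": 0,"grip": 0},
    {"dx": 0,"dy": 0,"dz": -0.33,"spin": 0,"grip": 0},
    {"dx": 0,"dy": 0,"dz": -0.36,"spin": 0,"grip": 0},
    {"dx": 0,"dy": 0,"dz": -0.36,"spin": 0,"grip": 0},
    {"dx": 0,"dy": 0,"dz": -0.36,"spin": 0,"grip": 0}
  ]
}}

```text
time_s: 25.67
tcp_pos: [0.5359, -0.1529, 0.0499]
eef_rot: [-180.0, 0.1, -169.8]
contact_force: [-3.0, 1.5, 8.9]
gripper_width: 0.0156
```

>>> {"method": "servo_tool", "body": {
  "targets": [
    {"dx": 0,"dy": 0,"dz": -0.02,"spin": 0,"grip": 0},
    {"dx": 0,"dy": 0,"dz": -0.04,"spin": 0,"grip": 0},
    {"dx": 0,"dy": 0,"dz": -0.06,"spin": 0,"grip": 0},
    {"dx": 0,"dy": 0,"dz": -0.08,"spin": 0,"grip": 0},
    {"dx": 0,"dy": 0,"dz": -0.1,"spin": 0,"grip": 0},
    {"dx": 0,"dy": 0,"dz": -0.1,"spin": 0,"grip": 0},
    {"dx": 0,"dy": 0,"dz": -0.1,"spin": 0,"grip": 0},
    {"dx": 0,"dy": 0,"dz": -0.1,"spin": 0,"grip": 0},
    {"dx": 0,"dy": 0,"dz": -0.1,"spin": 0,"grip": 0},
    {"dx": 0,"dy": 0,"dz": -0.1,"spin": 0,"grip": 0}
  ]
}}

```text
time_s: 26.5
tcp_pos: [0.5359, -0.1529, 0.0492]
eef_rot: [-180.0, 0.1, -169.8]
contact_force: [-3.6, 2.7, 11.6]
gripper_width: 0.0157
```

>>> {"method": "servo_tool", "body": {
  "targets": [
    {"dx": 0,"dy": 0,"dz": -0.02,"spin": 0,"grip": 0},
    {"dx": 0,"dy": 0,"dz": -0.04,"spin": 0,"grip": 0},
    {"dx": 0,"dy": 0,"dz": -0.06,"spin": 0,"grip": 0},
    {"dx": 0,"dy": 0,"dz": -0.08,"spin": 0,"grip": 0},
    {"dx": 0,"dy": 0,"dz": -0.08,"spin": 0,"grip": 0},
    {"dx": 0,"dy": 0,"dz": -0.08,"spin": 0,"grip": 0},
    {"dx": 0,"dy": 0,"dz": -0.08,"spin": 0,"grip": 0},
    {"dx": 0,"dy": 0,"dz": -0.08,"spin": 0,"grip": 0},
    {"dx": 0,"dy": 0,"dz": -0.08,"spin": 0,"grip": 0},
    {"dx": 0,"dy": 0,"dz": -0.08,"spin": 0,"grip": 0}
  ]
}}

```text
time_s: 27.33
tcp_pos: [0.536, -0.1529, 0.0491]
eef_rot: [-180.0, 0.1, -169.8]
contact_force: [-5.5, 4.1, 18.8]
gripper_width: 0.0157
```

>>> {"method": "servo_tool", "body": {
  "targets": [
    {"dx": 0,"dy": 0,"dz": 0,"spin": 0,"grip": 25},
    {"dx": 0,"dy": 0,"dz": 0,"spin": 0,"grip": 35},
    {"dx": 0,"dy": 0,"dz": 0,"spin": 0,"grip": 45},
    {"dx": 0,"dy": 0,"dz": 0,"spin": 0,"grip": 45},
    {"dx": 0,"dy": 0,"dz": 0.3,"spin": 0,"grip": 45},
    {"dx": 0,"dy": 0,"dz": 1,"spin": 0,"grip": 45},
    {"dx": 0,"dy": 0,"dz": 2.5,"spin": 0,"grip": 45},
    {"dx": 0,"dy": 0,"dz": 5,"spin": 0,"grip": 45},
    {"dx": 0,"dy": 0,"dz": 8,"spin": 0,"grip": 45},
    {"dx": 0,"dy": 0,"dz": 11,"spin": 0,"grip": 45}
  ]
}}

```text
time_s: 28.17
tcp_pos: [0.5348, -0.1532, 0.1587]
eef_rot: [180.0, -0.1, -169.9]
contact_force: [1.5, -0.4, -1.1]
gripper_width: 0.0393
```

>>> {"method": "servo_tool", "body": {
  "targets": [
    {"dx": -1,"dy": -3,"dz": 1,"spin": 0,"grip": 45},
    {"dx": -2,"dy": -6,"dz": 2,"spin": 0,"grip": 45},
    {"dx": -3,"dy": -9,"dz": 3,"spin": 0,"grip": 45},
    {"dx": -4,"dy": -12,"dz": 3,"spin": 0,"grip": 45},
    {"dx": -5,"dy": -15,"dz": 3,"spin": 0,"grip": 45},
    {"dx": -6,"dy": -18,"dz": 3,"spin": 0,"grip": 45},
    {"dx": -7,"dy": -21,"dz": 3,"spin": 0,"grip": 45},
    {"dx": -8,"dy": -23,"dz": 3,"spin": 0,"grip": 45},
    {"dx": -8,"dy": -24,"dz": 3,"spin": 0,"grip": 45},
    {"dx": -8,"dy": -24,"dz": 3,"spin": 0,"grip": 45}
  ]
}}

```text
time_s: 29.0
tcp_pos: [0.4546, -0.395, 0.1875]
eef_rot: [-180.0, -0.0, -170.0]
contact_force: [0.8, 0.6, 0.2]
gripper_width: 0.0395
```

```bash
python3 - <<'E'
from h import *
a=r.capture("top"); b=r.capture("scene")
s=r.get_state(); print(s["time_s"],s["tcp_pos"],s["contact_force"],s["gripper_width"])
A=cv2.resize(a[235:285,320:450],None,fx=6,fy=6,interpolation=cv2.INTER_CUBIC)
B=cv2.resize(b[195:245,200:330],None,fx=6,fy=6,interpolation=cv2.INTER_CUBIC)
cv2.imwrite("pics/c7.png",np.vstack([A,B]))
H=[.5343,-.154]
for z in(.04,.044,.078): print(z,"top px6",((w2px("top",[*H,z])-[320,235]+.5)*6).round(),"scene px6",((w2px("scene",[*H,z])-[200,195]+.5)*6+[0,300]).round())
E
```

```text
29.1 [ 0.45519442 -0.39309066  0.18736852] [-0.5108267   0.11594847  0.17521219] 0.03911588109021199
0.04 top px6 [501. 163.] scene px6 [222. 516.]
0.044 top px6 [503. 163.] scene px6 [220. 507.]
0.078 top px6 [519. 159.] scene px6 [209. 430.]
```

View pics/c7.png

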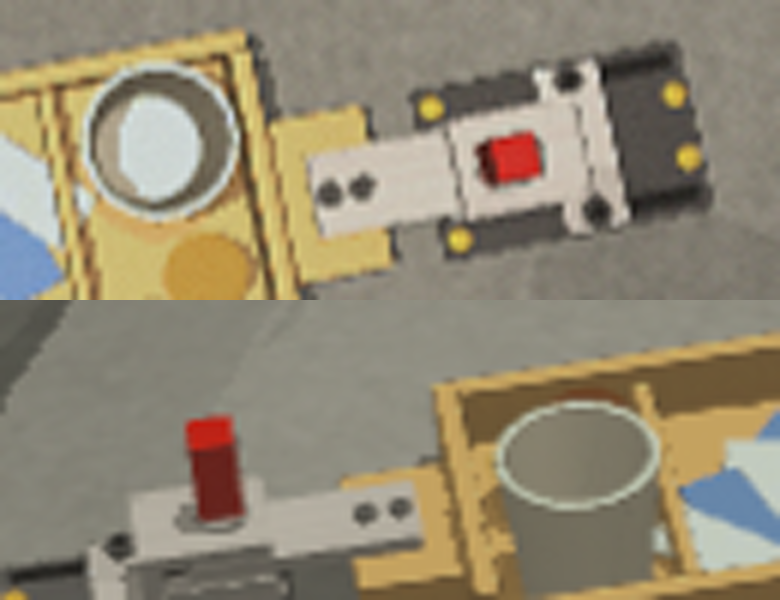

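```bash
python3 -c "
from plant import r
print(r.close_job())"
```

```text
the job is handed in; nothing more can be done
None
```

I slid the tray into the anchor, pinned it through both ears and the eye, released the pin and handed the job in at about 29 s. No verdict came back, so the result rests on my own checks.

- **Tray:** I turned it in line by its lip and slid the tongue in by feel. I pressed the buffer to about 10.5 N at the wrist and let go, and the tray settled back about 2 mm.
- **Pin:** I lowered it in small steps, at about 6–9 N once it was drawing the tongue into line. The flange stopped it at a TCP height of 49.1 mm, against 49.3 mm computed for seated. Peak wrist force on the pin was about 20 N.
- **Last picture, both cameras:** The pin is upright, with the grip top within about 1 mm of where a seated pin should show. The tongue is straight in the yoke, the cup is upright, and the gripper is open and clear of everything.
- **Disagreements:** The two cameras placed the yoke hole about 1 mm apart, so I centred the pin by feel. The wrist briefly read about 21 N upwards while I turned the tray, because I was pressing it down. Raising the tool 1 mm cleared that.
- **Not measured at the end:** I did not measure the final tongue force on the buffer, or the positions of the sugar box and jar. The tool's planned path stayed well clear of both.

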